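# Make up a nut-bar portion on the sprung scale

## Robot

A 6-joint arm with a two-finger parallel gripper is mounted at the origin on the work surface. World frame = base frame: x ahead of the robot, y to its left, z up, the work surface at z = 0. Lengths are in m, angles in rad, forces in N, time in s.
With the tool pointing down it reaches from about 0.225 to 0.875 m from the base axis. Payload 3.4 kg.
Tool frame: the origin (TCP) lies between the finger pads; the fingertips stand 8 mm ahead of it and the grasp point (between the pads) lies 11 mm behind it; z points along the fingers, y is the line along which they close (so a half turn about z gives the same grasp; the last joint's range is limited). The gripper opens to 85 mm and grips with 20 to 120 N. Pads are 22 mm wide; open, the fingers measure 114 mm over their backs; the gripper's body (76 mm by 85 mm) begins 54 mm behind the grasp point. The pads swing forward as they close: fully open they stand 13 mm farther back than shut.
Start: joints at [-0.121, 0.276, 1.505, -0, 1.361, -0.121], TCP at [0.575, -0, 0.212] pointing down, gripper open.
Joint ranges: [-2.89, 2.89], [-0.75, 2.08], [0.22, 2.7], [-1.18, 4.32], [0.11, 2.71], [-2.7, 2.7]. Speed limits (rad/s): [2.57, 2.57, 3.14, 3.14, 3.14, 3.14].

## Interface

Orientations are given as a unit quaternion [w, x, y, z].
In Python, from rig import manip gives the robot as it stands.
- The arm moves only by the tool move_arm, never from a script. Its argument "deltas" is a list that holds one entry, the list of rows, each a list of 5 numbers: the shift along the tool's x, y, z normalised to -1 to 1, where 1 is 80 cm, then the turn about the tool's z normalised to -1 to 1, where 1 is 120 degrees, then the closure, from -1 (fully open) to 1 (shut). In form: [[[tx, ty, tz, twist, grip], ...]]. A call has 1 to 12 rows; each row is the pose to reach, as a shift and turn from the pose commanded when the call began, along the tool's axes at that moment; what a row does not reach only later rows make up. A row lasts 1/10 s, in which the tool goes at most 50 mm and 8.59 degrees, less where a joint would pass 70% of its speed; a pose out of reach is approached as far as the arm can. A call with a number of a shift or a turn outside -1 to 1 is refused whole. A call with a gripper value outside its range is refused whole. The fingers move at their own pace and stop on an object; "squeeze" is the grip in N (left out, the last holds). Time passes only in rows, so rows that repeat a pose let the fingers close. It gives the time, the measured TCP pose, the force, the opening and the grip force at its end, in the units of the state.
- manip.get_state(): the state, without advancing time (a new reading comes with each control period).
- manip.get_image(name): name is "scene" or "side" or "wrist"; returns the picture (400x640x3 uint8, red, green, blue); there is no depth.
- manip.camera_params(name): a dict with "fx", "fy", "cx", "cy" (pixels), "R" (3x3) and "t" (3): a world point X has camera coordinates R X + t; the wrist camera has in their place "tool_from_camera" (4x4, takes a point from camera to tool coordinates, whose origin is the TCP and whose axes are the flange's). Camera axes: x right, y down, z forward; pixel columns grow to the right and rows downward; lengths in m; the calibration is good to about 2 mm. A picture is of the moment at which its call begins: read the wrist's pose just before it. camera_params takes no time and is no camera call.
- manip.sign_off(): hands the job in; it is judged then, once.
The state is a dict: "clock": time; "qpos": joint angles; "qd": joint speeds; "effort": joint torques, N m; "position": TCP position; "ee_rot": TCP orientation; "contact_force": force on the tool from outside, world axes, zero at the start; "moment": the same for the moment, N m; "width": finger opening in m; "gripper_force": force on a finger pad.
Only numpy, scipy, OpenCV 4.12 (cv2) and the standard library are available. Lean on these libraries where they do the work, as an engineer would, in place of code of your own. Each camera call takes 0.05 s, during which the arm holds its last target. There are 200 camera calls.

## Task

The portion on the sprung scale is too heavy: take a bar off and make up the weight with shorter pieces from the cardboard tray, swapping by what the scale shows, until its pointer rests between the two jaws of the fork on the post with nothing touching the pan but its load. Set everything down gently and never force the pan down to its stop; every bar and piece ends lying either on the pan or in the tray, and the tin in the tray and the spatula on the table stay where they are.

Things in the scene. Friction and masses are not known exactly. Their poses are not given: they have to be found in the camera images.
- scale: sprung portion scale, fixed: white housing 170 (x) by 200 (y) by 100 mm high, with a steel pan above it and a white graduated post (225 mm high) beyond the pan's +x edge, 34 mm to +y of the middle. Origin at the centre of the housing's underside on the table, x away from the robot (within 0.15 rad), y along the pan's long side. Scale and tray stand side by side, either may be on the left
- pan_part (a joint): how far the pan has sunk below its empty height, m (0 empty, stop at 0.118). It is a linear spring, 45 N/m: 1 mm for each 4.59 g lying on it; it rises after a load as that is lifted off (35 mm for a bar), and bobs for about a second after each change
- pan_top (a point): centre of the pan's flat upper surface; moves with the pan; 225 mm above the table when empty. The pan measures 200 mm along the scale's x and 260 mm along its y, with a lip standing 3 mm above the surface; two bars lie end to end at x = -50 mm, y = -63 and +63 mm, the other half (+x) is free at the start
- pointer (a point): tip, at mid-thickness, of the flat pointer blade (3 mm thick, 12 mm wide) that stands out from the pan's +x edge and moves up and down with the pan; the blade is look-only, 1.5 mm below the pan's surface
- fork (a point): middle of the gap of the dark steel fork clamped on the post, fixed: two level jaws, one above the other, 11 mm gap between them. The right weight puts the pointer blade in the gap: pointer at the height of this point, at most 4 mm above or below. The fork's height differs from run to run
- tray: shallow cardboard tray with white liner, fixed, 230 (x) by 310 mm (y), walls 4 mm thick and 18 mm high, floor 4 mm thick; origin at the centre of its underside on the table. Stock places in its frame: x = -50 mm with y = -90, 0, +90 mm, and x = 58 mm, y = 100 mm; the pieces are spread over these four, long sides along the tray's y. A tin stands near x = 60, y = -110 mm. Free for a bar: around x = 58, y = 0 mm
- bar_a: nut-brittle bar, 40 mm wide (its x), 118 mm long (its y), 26 mm high, about 160 g (true weight within 6 percent), at the start on the half of the pan nearer the robot; origin at the centre of its underside
- bar_b: nut-brittle bar, 40 mm wide (its x), 118 mm long (its y), 26 mm high, about 160 g (true weight within 6 percent), at the start on the half of the pan nearer the robot; origin at the centre of its underside
- piece_1: shorter piece of the same brittle, in the tray at the start: 40 mm wide (its x), 22 mm long (its y), 26 mm high, about 30 g (the true weight is up to 35 percent more or less: some are packed dense with nuts, some airy, which cannot be seen); origin at the centre of its underside
- piece_2: shorter piece of the same brittle, in the tray at the start: 40 mm wide (its x), 31 mm long (its y), 26 mm high, about 42 g (the true weight is up to 35 percent more or less: some are packed dense with nuts, some airy, which cannot be seen); origin at the centre of its underside
- piece_3: shorter piece of the same brittle, in the tray at the start: 40 mm wide (its x), 41 mm long (its y), 26 mm high, about 55 g (the true weight is up to 35 percent more or less: some are packed dense with nuts, some airy, which cannot be seen); origin at the centre of its underside
- piece_4: shorter piece of the same brittle, in the tray at the start: 40 mm wide (its x), 52 mm long (its y), 26 mm high, about 70 g (the true weight is up to 35 percent more or less: some are packed dense with nuts, some airy, which cannot be seen); origin at the centre of its underside
- spice_tin: bystander: small lidded aluminium tin, 56 mm across, 44 mm high, standing in a corner of the tray; origin at the centre of its underside. Leave it alone
- palette_knife: bystander: spatula, about 200 mm long, lying on the table between scale and tray. Leave it alone

How it is judged:
At the end, for the whole second after the job is handed in: The pointer is within 4 mm above or below the middle of the fork's gap and the pan is still (under 10 mm/s); each of the two bars and four pieces lies at rest either on the pan or in the tray (origin within the pan's or the tray's outline, no more than 45 mm above its surface) (z of pointer in the frame of fork between -0.004 and 0.004 m and velocity of joint pan_part between -0.01 and 0.01 m/s and ((x of bar_a in the frame of pan_top between -0.1 and 0.1 m and y of bar_a in the frame of pan_top between -0.13 and 0.13 m and z of bar_a in the frame of pan_top between -0.005 and 0.045 m) or (x of bar_a in the frame of tray between -0.112 and 0.112 m and y of bar_a in the frame of tray between -0.152 and 0.152 m and z of bar_a in the frame of tray between -0.002 and 0.045 m)) and ((x of bar_b in the frame of pan_top between -0.1 and 0.1 m and y of bar_b in the frame of pan_top between -0.13 and 0.13 m and z of bar_b in the frame of pan_top between -0.005 and 0.045 m) or (x of bar_b in the frame of tray between -0.112 and 0.112 m and y of bar_b in the frame of tray between -0.152 and 0.152 m and z of bar_b in the frame of tray between -0.002 and 0.045 m)) and ((x of piece_1 in the frame of pan_top between -0.1 and 0.1 m and y of piece_1 in the frame of pan_top between -0.13 and 0.13 m and z of piece_1 in the frame of pan_top between -0.005 and 0.045 m) or (x of piece_1 in the frame of tray between -0.112 and 0.112 m and y of piece_1 in the frame of tray between -0.152 and 0.152 m and z of piece_1 in the frame of tray between -0.002 and 0.045 m)) and ((x of piece_2 in the frame of pan_top between -0.1 and 0.1 m and y of piece_2 in the frame of pan_top between -0.13 and 0.13 m and z of piece_2 in the frame of pan_top between -0.005 and 0.045 m) or (x of piece_2 in the frame of tray between -0.112 and 0.112 m and y of piece_2 in the frame of tray between -0.152 and 0.152 m and z of piece_2 in the frame of tray between -0.002 and 0.045 m)) and ((x of piece_3 in the frame of pan_top between -0.1 and 0.1 m and y of piece_3 in the frame of pan_top between -0.13 and 0.13 m and z of piece_3 in the frame of pan_top between -0.005 and 0.045 m) or (x of piece_3 in the frame of tray between -0.112 and 0.112 m and y of piece_3 in the frame of tray between -0.152 and 0.152 m and z of piece_3 in the frame of tray between -0.002 and 0.045 m)) and ((x of piece_4 in the frame of pan_top between -0.1 and 0.1 m and y of piece_4 in the frame of pan_top between -0.13 and 0.13 m and z of piece_4 in the frame of pan_top between -0.005 and 0.045 m) or (x of piece_4 in the frame of tray between -0.112 and 0.112 m and y of piece_4 in the frame of tray between -0.152 and 0.152 m and z of piece_4 in the frame of tray between -0.002 and 0.045 m)) and linear speed of each of bar_a, bar_b, piece_1, piece_2, piece_3, piece_4 below 0.02 m/s); the robot touches nothing.
It fails at once if the pan is forced down to its stop (sunk more than 112 mm) (value of joint pan_part above 0.112 m).
It fails at once if something is dropped or slammed on the pan (pan sinking faster than 0.3 m/s) (velocity of joint pan_part above 0.3 m/s).
It fails at once if the tin or the spatula is pushed more than 30 mm from its place (distance of any of spice_tin, palette_knife from where it was at the start of the episode above 0.03 m).
It also fails if it takes over 72 s, if anything falls off the work surface, if the arm or the gripper's body presses on something with over 40 N, if the wrist force passes 120 N, or if a joint passes its speed limit or range.

## Working session

There is one attempt and no reset: what is moved stays moved. The work goes in short steps, Python scripts to look and compute and a tool call to move; the robot and the scene stay as the last step left them, time stands still between calls to the robot, and variables do not carry over. Pictures are saved under pics/ and viewed, at most 10 in all, crops included, and the job is handed in when it is done.

Besides the shell and the picture viewer there is one more tool, called after "Emit:" as name(argument=value, ...), one argument or row to a line, values as JSON. move_arm: Moves the arm, as the interface text tells. Scaled input: -1 to 1 covers 80 cm each way for a shift and 120 degrees each way for a turn. Its arguments: {"type":"object","properties":{"deltas":{"type":"array","items":{"type":"array","items":{"type":"array","items":{"type":"number","minimum":-1,"maximum":1}}}},"squeeze":{"type":"number"}},"required":["deltas"]}

```bash
mkdir -p pics; ls
python3 - <<'E'
from rig import manip
import cv2,json
s=manip.get_state();print(s)
for n in ("scene","side"):
    cv2.imwrite(f"pics/{n}0.png",manip.get_image(n)[:,:,::-1])
    print(n,manip.camera_params(n))
print(manip.camera_params("wrist"))
E
```

```text
pics
{'clock': 0.0, 'qpos': array([-1.21007485e-01,  2.76610133e-01,  1.50614323e+00,  1.28581935e-05,
        1.36070808e+00, -1.20977961e-01]), 'qd': array([ 0.0001783 ,  0.00126764, -0.00060173,  0.00169528,  0.00033989,
       -0.00083942]), 'effort': array([ 6.20495921e-04, -4.16768074e+01, -2.45808578e+01, -1.52056768e-04,
        1.11346930e-02,  1.69860516e-05]), 'position': array([5.74429974e-01, 6.44810962e-05, 2.11427100e-01]), 'ee_rot': array([-7.39506814e-04,  7.07117863e-01,  7.07095082e-01, -5.71187971e-04]), 'contact_force': array([ 0.35966842, -1.23201366, -0.02451397]), 'moment': array([ 0.00265271, -0.01941102,  0.00294259]), 'gripper_force': 0.0, 'width': 0.08541375058044892}
scene {'fx': 437.1581795496846, 'fy': 437.1581795496846, 'cx': 327.18568092550817, 'cy': 198.13243351237023, 'R': array([[-0.60485098,  0.79618938,  0.01541939],
       [ 0.68609954,  0.53085168, -0.49745745],
       [-0.40425575, -0.29030839, -0.86735133]]), 't': array([ 0.30661196, -0.30368128,  1.2947258 ])}
side {'fx': 508.0386155303166, 'fy': 508.0386155303166, 'cx': 326.0768994083174, 'cy': 197.89123918654508, 'R': array([[-0.98814893, -0.15348386, -0.00209551],
       [-0.07552856,  0.4980567 , -0.86384892],
       [ 0.13363055, -0.85345312, -0.50374662]]), 't': array([0.52769447, 0.18407277, 1.32973654])}
{'fx': 327.60471395275954, 'fy': 327.60471395275954, 'cx': 317.9463555233505, 'cy': 197.60108826486507, 'tool_from_camera': array([[-3.47296754e-04, -9.57006817e-01, -2.90065219e-01,
         7.31539672e-02],
       [ 9.99999884e-01, -2.35210719e-04, -4.21279230e-04,
        -5.94127086e-04],
       [ 3.34940646e-04, -2.90065331e-01,  9.57006787e-01,
        -1.61351357e-01],
       [ 0.00000000e+00,  0.00000000e+00,  0.00000000e+00,
         1.00000000e+00]])}
```

View pics/scene0.png

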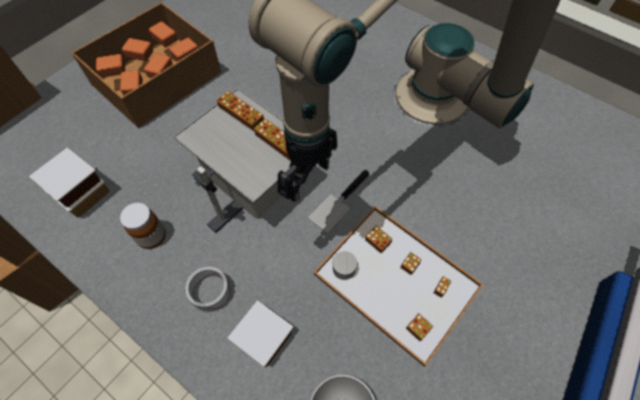

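View pics/side0.png

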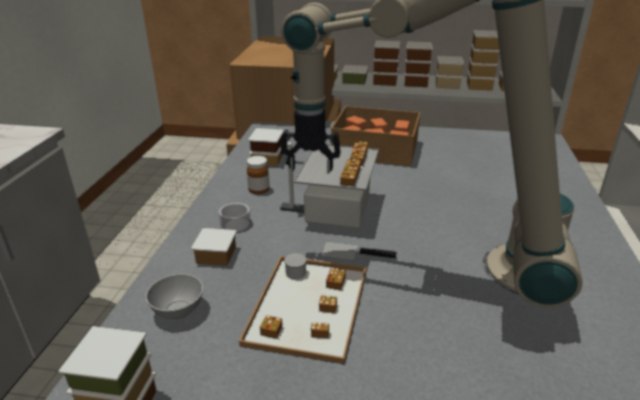

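```bash
cat > h.py <<'E'
from rig import manip
import numpy as np,cv2
from scipy.spatial.transform import Rotation as Ro
def cam(n,s=None):
    p=manip.camera_params(n)
    K=np.array([[p["fx"],0,p["cx"]],[0,p["fy"],p["cy"]],[0,0,1]])
    if n!="wrist": return K,p["R"],p["t"]
    q=s["ee_rot"]; T=np.eye(4); T[:3,:3]=Ro.from_quat([q[1],q[2],q[3],q[0]]).as_matrix(); T[:3,3]=s["position"]
    T=np.linalg.inv(T@p["tool_from_camera"]); return K,T[:3,:3],T[:3,3]
def proj(c,X):
    K,R,t=c; x=(np.atleast_2d(X)@R.T+t)@K.T; return x[:,:2]/x[:,2:]
def back(c,uv,z):
    K,R,t=c; uv=np.atleast_2d(uv).astype(float)
    d=np.c_[uv,np.ones(len(uv))]@np.linalg.inv(K).T@R; o=-R.T@t
    return o+d*((z-o[2])/d[:,2])[:,None]
def crop(im,x0,y0,w,h,f,name):
    cv2.imwrite(name,cv2.resize(im[y0:y0+h,x0:x0+w,::-1],None,fx=f,fy=f,interpolation=cv2.INTER_CUBIC))
E
python3 - <<'E'
from h import *
a=cv2.imread("pics/scene0.png")[:,:,::-1]; b=cv2.imread("pics/side0.png")[:,:,::-1]
A=cv2.resize(a[200:370,305:490],None,fx=3,fy=3,interpolation=cv2.INTER_CUBIC)
crop(a,170,85,160,150,4,"pics/c1.png")
c=cam("scene")
print(back(c,[(375,208),(480,285),(425,362),(316,272)],.018).round(3))
print(back(c,[(378,237),(411,262),(442,286),(420,325)],.03).round(3))
print(back(c,[(240,94),(177,137),(260,195)],.17).round(3), proj(c,[.575,0,.212]))
E
```

```text
[[0.425 0.086 0.018]
 [0.444 0.385 0.018]
 [0.662 0.371 0.018]
 [0.645 0.073 0.018]]
[[0.491 0.138 0.03 ]
 [0.497 0.233 0.03 ]
 [0.504 0.318 0.03 ]
 [0.607 0.323 0.03 ]]
[[ 0.443 -0.317  0.17 ]
 [ 0.627 -0.34   0.17 ]
 [ 0.626 -0.09   0.17 ]] [[308.31958178 190.84893991]]
```

View pics/c1.png

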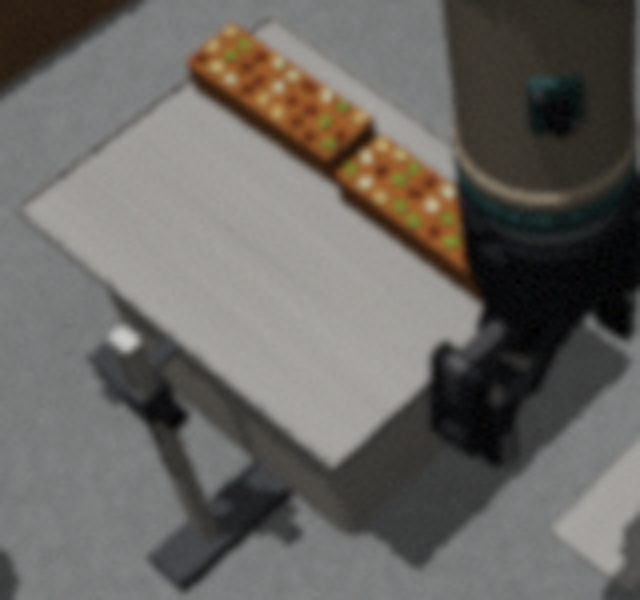

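Emit:
move_arm(
  deltas=[
    [[0.19, -0.1, -0.26, 0, -1], [0.19, -0.1, -0.26, 0, -1], [0.19, -0.1, -0.26, 0, -1], [0.19, -0.1, -0.26, 0, -1], [0.19, -0.1, -0.26, 0, -1], [0.19, -0.1, -0.26, 0, -1], [0.19, -0.1, -0.26, 0, -1], [0.19, -0.1, -0.26, 0, -1]],
  ],
)

```text
clock: 0.9
position: [0.4949, 0.1517, 0.4193]
ee_rot: [-0.0, 0.707, 0.707, -0.001]
contact_force: [-0.3, -0.1, -0.8]
width: 0.0856
gripper_force: 0.0
```

Run:
```python
from h import *
s=manip.get_state();print(s["clock"],s["position"])
w=manip.get_image("wrist");a=manip.get_image("scene");b=manip.get_image("side")
for n,i in(("w1",w),("s1",a),("d1",b)): cv2.imwrite(f"pics/{n}.png",i[:,:,::-1])
np.save("w1.npy",np.r_[s["position"],s["ee_rot"]])
crop(w,0,0,640,400,1.25,"pics/w1v.png")
A=cv2.resize(a[90:235,170:315],(435,435),interpolation=cv2.INTER_CUBIC);B=cv2.resize(b[130:240,260:370],(440,440),interpolation=cv2.INTER_CUBIC)
A=cv2.resize(A,(440,440))
f=lambda i,x,y,w,h:cv2.resize(i[y:y+h,x:x+w],None,fx=5,fy=5,interpolation=cv2.INTER_CUBIC)
cv2.imwrite("pics/fk.png",np.hstack([f(a,170,150,78,90),f(b,270,140,78,90)])[:,:,::-1])
```

```text
0.9 [0.49492207 0.15168358 0.4193146 ]
```

View pics/w1v.png

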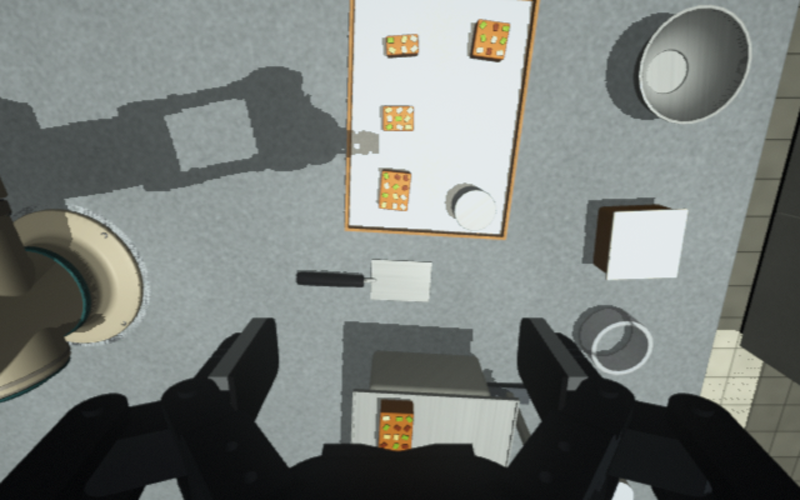

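View pics/fk.png

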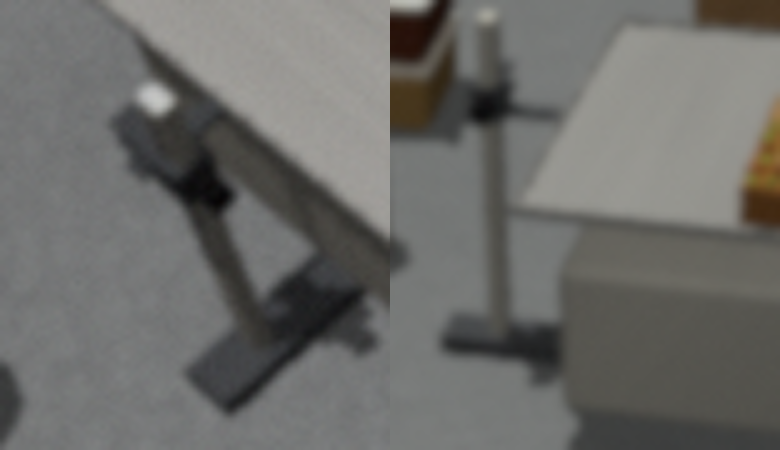

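```bash
cat > p.py <<'E'
from h import *
from scipy.optimize import least_squares
v=np.load("w1.npy"); W=cam("wrist",dict(position=v[:3],ee_rot=v[3:])); S=cam("scene");D=cam("side")
def fit(pts,loc,x0):
    def f(p):
        c,s_=np.cos(p[2]),np.sin(p[2]); r=np.array([[c,-s_],[s_,c]])
        return (np.array(loc)@r.T+p[:2]-pts[:,:2]).ravel()
    r=least_squares(f,x0); return r.x.round(4),abs(r.fun).max().round(4)
t=back(S,[(375,208),(480,285),(425,362),(316,272)],.018)
print("tray scene",fit(t,[(-.115,-.155),(-.115,.155),(.115,.155),(.115,-.155)],[.5,.2,0]))
print("tray wrist",back(W,np.array([(347,230),(505,238),(354,0),(538,0)])/1.25,.018).round(4))
print("pieces top",back(W,np.array([(403,43),(398,117),(395,188),(491,37)])/1.25,.030).round(4))
for z in (.15,.155,.16,.165):
    print(z,"pan wrist",back(W,np.array([(353,392),(518,401)])/1.25,z).round(4).tolist())
    p=back(S,np.array([(20,210),(335,467)])/4+(170,85),z+.0)
    print("pan scene",p.round(4).tolist(),np.linalg.norm(p[0]-p[1]).round(4))
print("bar wrist",back(W,np.array([(379,414),(413,414)])/1.25,.182).round(4).tolist())
ts=back(S,[(201,169)],.225);td=back(D,[(289.4,143)],.225);print("post",ts,td)
P=(ts+td)[0]/2
for z in (.18,.19,.2,.21,.225,0): P[2]=z;print(z,proj(S,P),proj(D,P))
E
python3 p.py
```

```text
tray scene (array([ 0.5439,  0.2288, -0.0606]), np.float64(0.0061))
tray wrist [[0.4222 0.0791 0.018 ]
 [0.6471 0.0674 0.018 ]
 [0.441  0.3672 0.018 ]
 [0.6642 0.3671 0.018 ]]
pieces top [[0.5005 0.3178 0.03  ]
 [0.4945 0.2317 0.03  ]
 [0.4905 0.1406 0.03  ]
 [0.6075 0.3244 0.03  ]]
0.15 pan wrist [[0.4392, -0.0927, 0.15], [0.6435, -0.1056, 0.15]]
pan scene [[0.6235, -0.3589, 0.15], [0.6396, -0.0994, 0.15]] 0.26
0.155 pan wrist [[0.4398, -0.089, 0.155], [0.6417, -0.1017, 0.155]]
pan scene [[0.6253, -0.3549, 0.155], [0.6413, -0.097, 0.155]] 0.2584
0.16 pan wrist [[0.4405, -0.0853, 0.16], [0.64, -0.0979, 0.16]]
pan scene [[0.6271, -0.3509, 0.16], [0.643, -0.0946, 0.16]] 0.2568
0.165 pan wrist [[0.4411, -0.0816, 0.165], [0.6383, -0.094, 0.165]]
pan scene [[0.6289, -0.3469, 0.165], [0.6447, -0.0922, 0.165]] 0.2552
bar wrist [[0.4725, -0.099, 0.182], [0.512, -0.0989, 0.182]]
post [[ 0.67349925 -0.19864967  0.225     ]] [[ 0.67192803 -0.19732694  0.225     ]]
0.18 [[206.49225311 180.73491883]] [[289.77455296 156.90761631]]
0.19 [[205.42237491 178.19458098]] [[289.64492695 153.82960728]]
0.2 [[204.33202968 175.60564581]] [[289.51442318 150.73075569]]
0.21 [[203.22062441 172.96670535]] [[289.38303271 147.61084911]]
0.225 [[201.51267462 168.91131892]] [[289.18426458 142.89103935]]
0 [[222.81221367 219.4853241 ]] [[291.96724415 208.97373441]]
```

Emit:
move_arm(
  deltas=[
    [[-0.387, -0.009, 0.186, 0.03, -1], [-0.387, -0.009, 0.186, 0.03, -1], [-0.387, -0.009, 0.186, 0.03, -1], [-0.387, -0.009, 0.186, 0.03, -1], [-0.387, -0.009, 0.186, 0.03, -1], [-0.387, -0.009, 0.186, 0.03, -1], [-0.387, -0.009, 0.186, 0.03, -1], [-0.387, -0.009, 0.186, 0.03, -1], [-0.387, -0.009, 0.186, 0.03, -1], [-0.387, -0.009, 0.186, 0.03, -1]],
  ],
)

```text
clock: 2.05
position: [0.4878, -0.1572, 0.2715]
ee_rot: [-0.0, 0.729, 0.684, 0.0]
contact_force: [-0.3, -0.3, 0.3]
width: 0.0852
gripper_force: 0.0
```

Run:
```python
from h import *
s=manip.get_state();print(s["clock"],s["position"],s["ee_rot"])
w=manip.get_image("wrist")
cv2.imwrite("pics/w2.png",w[:,:,::-1])
np.save("w2.npy",np.r_[s["position"],s["ee_rot"]])
crop(w,240,100,400,300,2,"pics/w2v.png")
```

```text
2.05 [ 0.48779001 -0.15716451  0.27147191] [-3.63355170e-04  7.29039018e-01  6.84471999e-01  2.45228721e-04]
```

View pics/w2v.png

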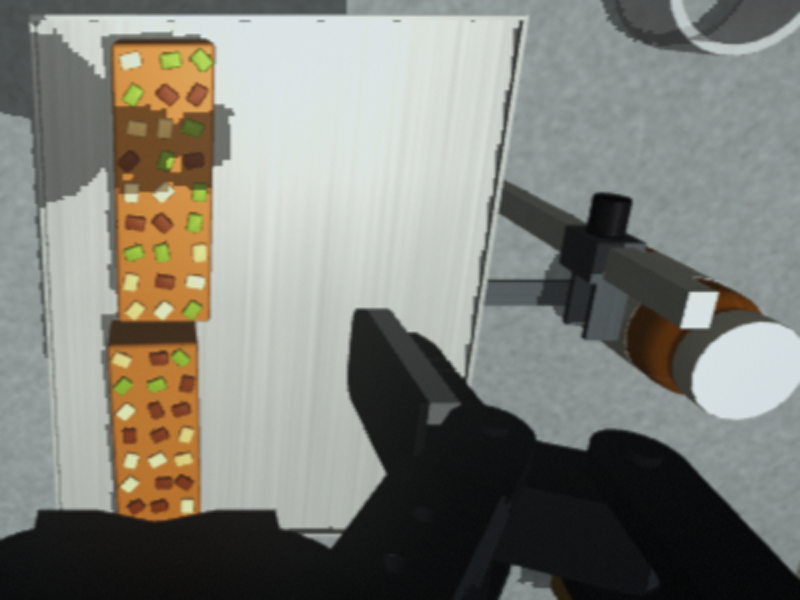

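Run:
```python
from h import *
w=cv2.imread("pics/w2.png")[:,:,::-1]
crop(w,475,190,100,75,8,"pics/w2z.png")
```

```text
(no output)
```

View pics/w2z.png

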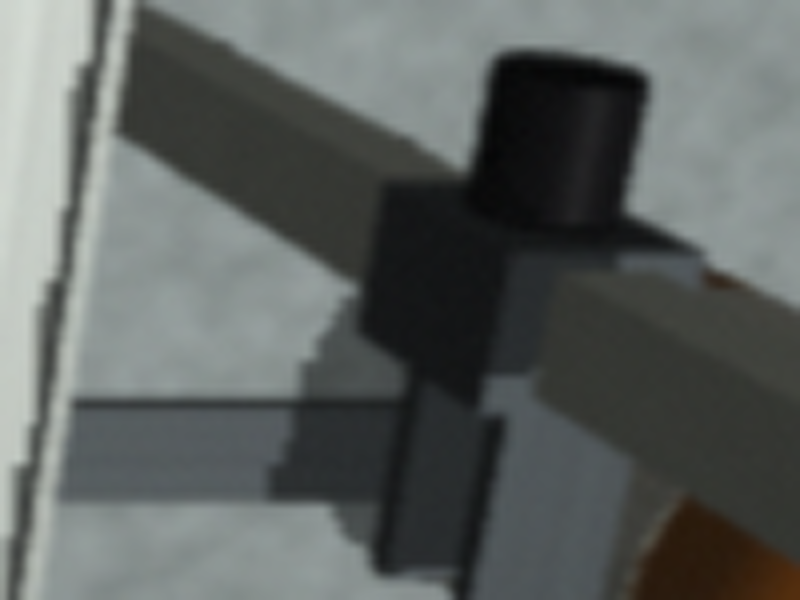

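```bash
cat > p2.py <<'E'
from h import *
v=np.load("w2.npy"); W=cam("wrist",dict(position=v[:3],ee_rot=v[3:]))
g=lambda u,v:np.array([475+u/8,190+v/8])
h2=lambda u,v:np.array([240+u/2,100+v/2])
def atx(uv,x):
    K,R,t=W; d=R.T@np.linalg.inv(K)@np.r_[uv,1]; o=-R.T@t; return (o+d*(x-o[0])/d[0]).round(4)
if __name__=="__main__":
    print("post top",back(W,[h2(684,327),h2(717,327),h2(720,291),h2(688,291)],.225).round(4).tolist())
    for x in (.655,.66,.665): print(x,[atx(g(*p),x) for p in ((385,185),(360,330),(510,225),(480,405))],"jaws",[atx(g(*p),x) for p in((378,570),(395,570),(462,570),(480,570))])
    for z in (.145,.15,.155):print("pan",z,back(W,[h2(32,18),h2(527,16)],z+.003).round(4).tolist(),"pointer root",back(W,[g(80,400),g(62,500),g(385,400),g(375,500)],z-.0).round(4).tolist())
    print("bar",back(W,[h2(111,45),h2(213,45),h2(209,320),h2(118,320)],.177).round(4).tolist())
    print("2nd",back(W,[h2(108,345),h2(197,345)],.177).round(4).tolist())
E
python3 p2.py
```

```text
post top [[0.6706, -0.2072, 0.225], [0.6822, -0.208, 0.225], [0.6807, -0.194, 0.225], [0.6697, -0.1933, 0.225]]
0.655 [array([ 0.655 , -0.1853,  0.1777]), array([ 0.655 , -0.2019,  0.1766]), array([ 0.655 , -0.1825,  0.1971]), array([ 0.655 , -0.2016,  0.1964])] jaws [array([ 0.655 , -0.2259,  0.1844]), array([ 0.655 , -0.2245,  0.1871]), array([ 0.655 , -0.2192,  0.1972]), array([ 0.655 , -0.2178,  0.1997])]
0.66 [array([ 0.66  , -0.1884,  0.1699]), array([ 0.66  , -0.2055,  0.1687]), array([ 0.66  , -0.1855,  0.1899]), array([ 0.66  , -0.2052,  0.1892])] jaws [array([ 0.66  , -0.2303,  0.1768]), array([ 0.66  , -0.2288,  0.1796]), array([ 0.66  , -0.2233,  0.1899]), array([ 0.66  , -0.2219,  0.1926])]
0.665 [array([ 0.665 , -0.1915,  0.162 ]), array([ 0.665 , -0.2092,  0.1608]), array([ 0.665 , -0.1885,  0.1827]), array([ 0.665 , -0.2088,  0.1819])] jaws [array([ 0.665 , -0.2346,  0.1692]), array([ 0.665 , -0.2331,  0.172 ]), array([ 0.665 , -0.2275,  0.1827]), array([ 0.665 , -0.226 ,  0.1854])]
pan 0.145 [[0.4393, -0.0893, 0.148], [0.6466, -0.1017, 0.148]] pointer root [[0.6428, -0.2234, 0.145], [0.6417, -0.2365, 0.145], [0.6791, -0.2257, 0.145], [0.6794, -0.2389, 0.145]]
pan 0.15 [[0.4402, -0.0892, 0.153], [0.6439, -0.1014, 0.153]] pointer root [[0.6401, -0.221, 0.15], [0.6391, -0.2339, 0.15], [0.6758, -0.2232, 0.15], [0.6762, -0.2362, 0.15]]
pan 0.155 [[0.4411, -0.0892, 0.158], [0.6412, -0.1011, 0.158]] pointer root [[0.6375, -0.2186, 0.155], [0.6365, -0.2312, 0.155], [0.6726, -0.2208, 0.155], [0.6729, -0.2335, 0.155]]
bar [[0.4735, -0.1006, 0.177], [0.5124, -0.1031, 0.177], [0.5062, -0.2192, 0.177], [0.4669, -0.2167, 0.177]]
2nd [[0.4615, -0.2286, 0.177], [0.5005, -0.231, 0.177]]
```

Emit:
move_arm(
  deltas=[
    [[-0.003, 0.003, 0.06, 0, -1], [-0.003, 0.003, 0.11, 0, -1], [-0.003, 0.003, 0.129, 0, -1], [-0.003, 0.003, 0.129, 0, -1], [-0.003, 0.003, 0.129, 0, 0], [-0.003, 0.003, 0.129, 0, 1], [-0.003, 0.003, 0.129, 0, 1], [-0.003, 0.003, 0.129, 0, 1], [-0.003, 0.003, 0.129, 0, 1], [-0.003, 0.003, 0.129, 0, 1]],
  ],
  squeeze=25,
)

```text
clock: 3.1
position: [0.4902, -0.1603, 0.1686]
ee_rot: [0.0, 0.729, 0.684, 0.0]
contact_force: [-0.7, -1.1, 1.4]
width: 0.0001
gripper_force: 0.0
```

Run:
```python
from h import *
s=manip.get_state();print(s["clock"],s["position"],s["width"])
w=manip.get_image("wrist");a=manip.get_image("scene");b=manip.get_image("side")
for n,i in(("w3",w),("s3",a),("d3",b)): cv2.imwrite(f"pics/{n}.png",i[:,:,::-1])
A=cv2.resize(w,(480,300),interpolation=cv2.INTER_AREA);f=lambda i,x,y:cv2.resize(i[y:y+100,x:x+160],(480,300),interpolation=cv2.INTER_CUBIC)
B=cv2.resize(b[120:245,250:410],(320,250),interpolation=cv2.INTER_CUBIC);C=cv2.resize(a[80:205,170:330],(320,250),interpolation=cv2.INTER_CUBIC)
I=np.zeros((560,660,3),np.uint8);I[:300,:480]=A;I[305:555,:320]=B;I[305:555,330:650]=C
cv2.imwrite("pics/m3.png",I[:,:,::-1])
```

```text
3.1 [ 0.4901555  -0.1602812   0.16859763] 0.00014643907788129
```

View pics/m3.png

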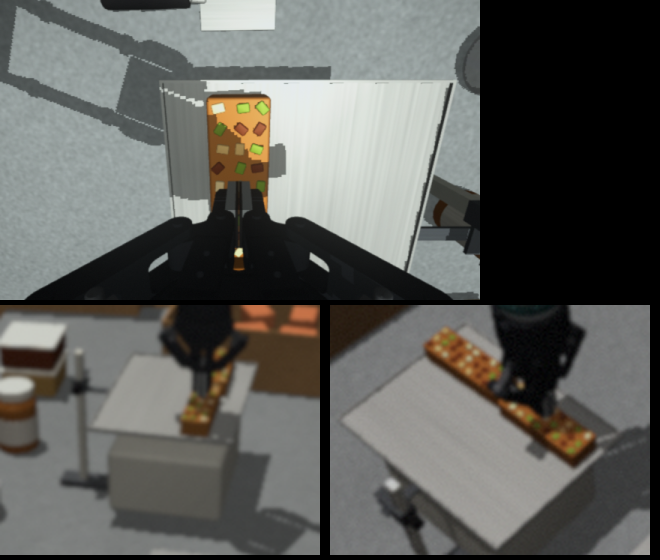

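Emit:
move_arm(
  deltas=[
    [[0, 0, -0.006, 0, 1], [0, 0, -0.012, 0, 1], [0, 0, -0.018, 0, 1], [0, 0, -0.025, 0, 1], [0, 0, -0.045, 0, 1], [0, 0, -0.045, 0, -0.3], [0, 0, -0.045, 0, -0.3], [0, 0, -0.045, 0, -0.3]],
  ],
)

```text
clock: 4.05
position: [0.4897, -0.16, 0.2038]
ee_rot: [-0.0, 0.729, 0.685, -0.0]
contact_force: [0.2, 0.5, 0.0]
width: 0.0432
gripper_force: 0.0
```

Emit:
move_arm(
  deltas=[
    [[0, 0, 0, 0, -0.3], [0, 0, 0, 0, -0.3]],
  ],
)

```text
clock: 4.25
position: [0.4898, -0.16, 0.2038]
ee_rot: [-0.0, 0.729, 0.685, -0.0]
contact_force: [-0.7, 1.0, 0.2]
width: 0.0551
gripper_force: 0.0
```

Run:
```python
from h import *
s=manip.get_state();print(s["clock"],s["position"],s["width"])
a=manip.get_image("side");cv2.imwrite("pics/d4.png",a[:,:,::-1])
d0=cv2.imread("pics/d1.png",0).astype(float);
# pan +y edge row at columns in side cam: sub-pixel gradient
for n in("d1","d3","d4"):
    g=cv2.GaussianBlur(cv2.imread(f"pics/{n}.png",0).astype(float),(3,3),0)
    print(n,[ (lambda c:(np.argmin(c)+172, np.round(c.min(),1)))(np.diff(g[172:195,u])) for u in range(302,338,5)])
D=cam("side")
for z in(.14,.15,.16,.17):print(z,proj(D,[[.54+.1-.01,-.1,z],[.59,-.097,z],[.56,-.095,z]]).round(1).tolist())
```

```text
4.25 [ 0.48978192 -0.16002248  0.20379337] 0.055077771271509514
d1 [(np.int64(181), np.float64(-18.8)), (np.int64(181), np.float64(-18.7)), (np.int64(182), np.float64(-20.5)), (np.int64(183), np.float64(-19.6)), (np.int64(183), np.float64(-20.2)), (np.int64(184), np.float64(-19.2)), (np.int64(184), np.float64(-19.9)), (np.int64(185), np.float64(-17.9))]
d3 [(np.int64(181), np.float64(-19.1)), (np.int64(181), np.float64(-19.1)), (np.int64(182), np.float64(-21.1)), (np.int64(183), np.float64(-20.4)), (np.int64(183), np.float64(-20.9)), (np.int64(184), np.float64(-19.9)), (np.int64(184), np.float64(-20.6)), (np.int64(185), np.float64(-18.7))]
d4 [(np.int64(181), np.float64(-19.1)), (np.int64(181), np.float64(-18.9)), (np.int64(182), np.float64(-21.2)), (np.int64(183), np.float64(-20.1)), (np.int64(183), np.float64(-20.8)), (np.int64(184), np.float64(-19.7)), (np.int64(184), np.float64(-20.2)), (np.int64(185), np.float64(-18.6))]
0.14 [[297.7, 185.7], [311.5, 187.3], [322.0, 188.4]]
0.15 [[297.6, 182.6], [311.5, 184.1], [322.0, 185.2]]
0.16 [[297.5, 179.4], [311.4, 181.0], [321.9, 182.1]]
0.17 [[297.4, 176.3], [311.3, 177.8], [321.9, 178.9]]
```

Emit:
move_arm(
  deltas=[
    [[0, 0, 0.03, 0, -0.3], [0, 0, 0.05, 0, -0.3], [0, 0, 0.06, 0, -0.3], [0, 0, 0.07, 0, -0.3], [0, 0, 0.08, 0, -0.3], [0, 0, 0.08, 0, -0.3]],
  ],
)

```text
clock: 4.9
position: [0.4896, -0.1599, 0.1395]
ee_rot: [-0.001, 0.729, 0.685, -0.0]
contact_force: [-0.2, -0.0, 0.4]
width: 0.0554
gripper_force: 0.0
```

```bash
cat >> h.py <<'E'
def panrow(name=None,save=True):
    """sub-pixel mean row of pan +y edge in side cam, cols 302-325"""
    im=manip.get_image("side")
    if name: cv2.imwrite(name,im[:,:,::-1])
    g=cv2.GaussianBlur(cv2.cvtColor(im,cv2.COLOR_RGB2GRAY).astype(float),(3,3),0); return panedge(g)
def panedge(g,lo=150,hi=200):
    r=[]
    for u in range(304,330,2):
        d=np.clip(-np.diff(g[lo:hi,u]),0,None); k=int(np.argmax(d)); k=min(max(k,2),len(d)-3)
        w=d[k-2:k+3]; r.append(lo+.5+((np.arange(k-2,k+3)*w).sum()/w.sum())-.165*(u-317))
    return np.median(r),np.std(r)
E
python3 - <<'E'
from h import *
s=manip.get_state();print(s["clock"],s["position"],s["width"],s["contact_force"])
for n in("d1","d4"):print(n,panedge(cv2.GaussianBlur(cv2.imread(f"pics/{n}.png",0).astype(float),(3,3),0)))
print(panrow("pics/d5.png"))
w=manip.get_image("wrist");cv2.imwrite("pics/w5.png",w[:,:,::-1])
E
```

```text
4.9 [ 0.48960467 -0.15993794  0.13949972] 0.05536131737369039 [-0.18273645 -0.00796955  0.3547622 ]
d1 (np.float64(182.94922152560082), np.float64(0.38941587009150913))
d4 (np.float64(182.95492878942014), np.float64(0.38642869384913686))
(np.float64(182.94181307456589), np.float64(0.39186435515402407))
```

Emit:
move_arm(
  deltas=[
    [[0, 0, 0, 0, 0.3], [0, 0, 0, 0, 0.3], [0, 0, 0, 0, 0.3], [0, 0, 0, 0, 0.3]],
  ],
  squeeze=25,
)

```text
clock: 5.4
position: [0.4905, -0.1604, 0.1407]
ee_rot: [0.001, 0.729, 0.685, 0.0]
contact_force: [-0.4, -0.2, -0.4]
width: 0.0393
gripper_force: 32.9
```

Emit:
move_arm(
  deltas=[
    [[0, 0, 0, 0, -0.3], [0, 0, 0, 0, -0.3], [0, 0, 0.005, 0, -0.3], [0, 0, 0.011, 0, -0.3], [0, 0, 0.011, 0, -0.3]],
  ],
)

```text
clock: 5.9
position: [0.4894, -0.1598, 0.1305]
ee_rot: [-0.001, 0.729, 0.685, -0.0]
contact_force: [-1.3, -0.2, -0.2]
width: 0.0553
gripper_force: 0.0
```

Run:
```python
from h import *
s=manip.get_state();print(s["clock"],s["position"],s["width"],s["contact_force"])
print(panrow("pics/d6.png"))
```

```text
5.9 [ 0.48936271 -0.15983112  0.13054414] 0.05526589556347485 [-1.28956238 -0.23359487 -0.15488059]
(np.float64(183.14246781115878), np.float64(0.3865121488190768))
```

Emit:
move_arm(
  deltas=[
    [[0, 0, 0, 0, 0.3], [0, 0, 0, 0, 0.3], [0, 0, 0, 0, 0.3], [0, 0, 0, 0, 0.3]],
  ],
  squeeze=30,
)

```text
clock: 6.35
position: [0.4902, -0.1602, 0.1317]
ee_rot: [0.0, 0.729, 0.685, 0.0]
contact_force: [0.4, 0.3, 0.3]
width: 0.0397
gripper_force: 37.3
```

Run:
```python
from h import *
s=manip.get_state();print(s["clock"],s["position"],s["width"],s["contact_force"])
print(panrow("pics/d7.png"))
f=lambda i,x,y:cv2.resize(i[y:y+100,x:x+110],(440,400),interpolation=cv2.INTER_CUBIC)
cv2.imwrite("pics/d7z.png",f(cv2.imread("pics/d7.png"),290,90))
```

```text
6.35 [ 0.49022637 -0.16021075  0.13166012] 0.039657390698198944 [0.41818092 0.30726848 0.31047336]
(np.float64(183.29725806451611), np.float64(0.39828339968333365))
```

View pics/d7z.png

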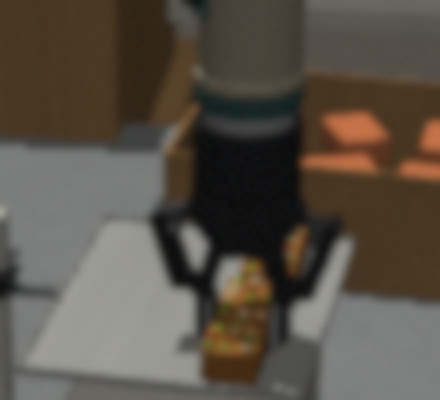

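Emit:
move_arm(
  deltas=[
    [[0, 0, -0.006, 0, 0.3], [0, 0, -0.012, 0, 0.3], [0, 0, -0.018, 0, 0.3], [0, 0, -0.024, 0, 0.3], [0, 0, -0.03, 0, 0.3], [0, 0, -0.036, 0, 0.3], [0, 0, -0.042, 0, 0.3], [0, 0, -0.05, 0, 0.3], [0, 0, -0.07, 0, 0.3], [0, 0, -0.1, 0, 0.3], [0, 0, -0.13, 0, 0.3], [0, 0, -0.16, 0, 0.3]],
  ],
)

```text
clock: 7.6
position: [0.49, -0.1601, 0.2607]
ee_rot: [0.0, 0.729, 0.685, 0.0]
contact_force: [-0.6, -0.8, -1.4]
width: 0.0396
gripper_force: 37.2
```

Run:
```python
from h import *
s=manip.get_state();print(s["clock"],s["position"],s["width"],s["contact_force"])
print(panrow("pics/d8.png"))
w=manip.get_image("wrist");cv2.imwrite("pics/w8.png",w[:,:,::-1])
np.save("w8.npy",np.r_[s["position"],s["ee_rot"]])
```

```text
7.6 [ 0.48998608 -0.16011525  0.26068824] 0.03958597599538982 [-0.63441259 -0.75185846 -1.42329754]
(np.float64(171.76993827160493), np.float64(0.39044726954933956))
```

Emit:
move_arm(
  deltas=[
    [[0.49, 0.11, 0.2, 0, 0.3], [0.49, 0.11, 0.2, 0, 0.3], [0.49, 0.11, 0.2, 0, 0.3], [0.49, 0.11, 0.2, 0, 0.3], [0.49, 0.11, 0.2, 0, 0.3], [0.49, 0.11, 0.2, 0, 0.3], [0.49, 0.11, 0.2, 0, 0.3], [0.49, 0.11, 0.2, 0, 0.3], [0.49, 0.11, 0.2, 0, 0.3], [0.49, 0.11, 0.2, 0, 0.3], [0.49, 0.11, 0.2, 0, 0.3]],
  ],
)

```text
clock: 8.8
position: [0.6013, 0.2257, 0.0976]
ee_rot: [-0.001, 0.728, 0.685, -0.002]
contact_force: [-0.3, -0.2, -2.1]
width: 0.0393
gripper_force: 37.1
```

```bash
cat >> h.py <<'E'
def go(x,y,z):
    s=manip.get_state(); q=s["ee_rot"]; R=Ro.from_quat([q[1],q[2],q[3],q[0]]).as_matrix()
    d=np.array([x,y,z])-s["position"]; print(s["clock"],s["position"].round(4),"delta units",(R.T@d/.8).round(4),"yaw",np.arctan2(-R[0,0],R[1,0]).round(4),"mm",np.linalg.norm(d)*1e3//1)
E
python3 - <<'E'
from h import *
go(.6018,.2253,.0)
print([panrow("pics/d9.png")])
E
```

```text
8.8 [0.6013 0.2257 0.0976] delta units [-0.0003  0.001   0.122 ] yaw -0.0611 mm 97.0
[(np.float64(171.6690322580645), np.float64(0.3938406352480599))]
```

Lower to TCP z = 0.02, then gently feel for the floor.

Emit:
move_arm(
  deltas=[
    [[0, 0, 0.05, 0, 0.3], [0, 0, 0.09, 0, 0.3], [0, 0, 0.115, 0, 0.3], [0, 0, 0.125, 0, 0.3], [0, 0, 0.128, 0, 0.3], [0, 0, 0.131, 0, 0.3], [0, 0, 0.131, 0, 0.3]],
  ],
)

```text
clock: 9.55
position: [0.6035, 0.2254, -0.004]
ee_rot: [0.001, 0.729, 0.684, 0.001]
contact_force: [-0.4, 0.6, -1.9]
width: 0.0394
gripper_force: 37.1
```

Run:
```python
from h import *
go(.6018,.2253,-.014); print(manip.get_state()["contact_force"])
```

```text
9.55 [ 0.6035  0.2254 -0.004 ] delta units [-0.0003 -0.0021  0.0125] yaw -0.0633 mm 10.0
[-0.37945267  0.55315604 -1.92991332]
```

Emit:
move_arm(
  deltas=[
    [[0, 0, 0.005, 0, 0.3], [0, 0, 0.009, 0, 0.3], [0, 0, 0.0115, 0, 0.3], [0, 0, 0.0115, 0, 0.3]],
  ],
)

```text
clock: 9.95
position: [0.6022, 0.2255, -0.0148]
ee_rot: [-0.0, 0.729, 0.685, -0.0]
contact_force: [-0.5, -0.3, -2.1]
width: 0.0393
gripper_force: 37.1
```

Emit:
move_arm(
  deltas=[
    [[0, 0, 0.0015, 0, 0.3], [0, 0, 0.003, 0, 0.3], [0, 0, 0.003, 0, 0.3]],
  ],
)

```text
clock: 10.25
position: [0.6027, 0.2256, -0.016]
ee_rot: [0.0, 0.729, 0.685, 0.0]
contact_force: [-1.8, -0.0, 3.6]
width: 0.0392
gripper_force: 37.7
```

Emit:
move_arm(
  deltas=[
    [[0, 0, -0.001, 0, -0.3], [0, 0, -0.002, 0, -0.3], [0, 0, -0.002, 0, -0.3], [0, 0, -0.05, 0, -0.3], [0, 0, -0.09, 0, -0.3], [0, -0.06, -0.09, 0, -0.3], [0, -0.12, -0.09, 0, -0.3], [-0.001, -0.1355, -0.09, 0, -0.3], [-0.001, -0.1355, -0.09, 0, -0.3], [-0.001, -0.1355, -0.07, 0, -0.3]],
  ],
)

```text
clock: 11.25
position: [0.4979, 0.2326, 0.0412]
ee_rot: [0.002, 0.729, 0.685, 0.004]
contact_force: [0.7, -0.4, -0.7]
width: 0.0558
gripper_force: 0.0
```

Run:
```python
from h import *
s=manip.get_state()
go(.4945,.2317,-.012); print(s["width"])
w=manip.get_image("wrist");cv2.imwrite("pics/w10.png",w[:,:,::-1])
np.save("w10.npy",np.r_[s["position"],s["ee_rot"]])
print(panrow("pics/d10.png"),panrow())
```

```text
11.25 [0.4979 0.2326 0.0412] delta units [-0.0015 -0.0047  0.0665] yaw -0.0624 mm 53.0
0.05583953730993974
(np.float64(172.09292207792208), np.float64(17.423540117301464)) (np.float64(172.12559405940596), np.float64(17.551669121261224))
```

View pics/w10.png

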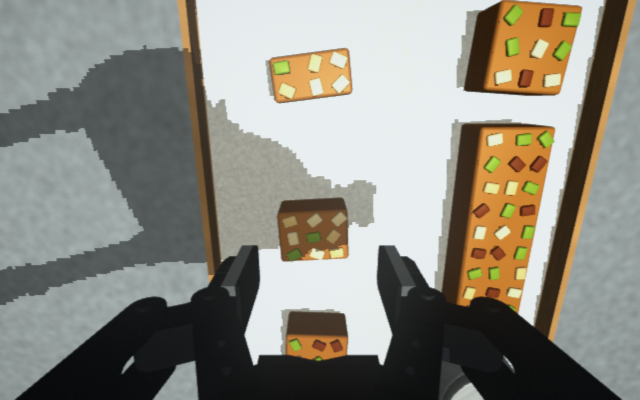

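Run:
```python
from h import *
v=np.load("w10.npy"); W=cam("wrist",dict(position=v[:3],ee_rot=v[3:]))
print(back(W,[(278,208),(347,206),(349,260),(281,262)],.03).round(4))
print("p1",back(W,[(269,59),(349,48),(352,93),(277,102)],.03).round(4))
print("p3",back(W,[(500,0),(582,5),(557,95),(485,90)],.03).round(4))
print("p4",back(W,[(288,336),(347,334)],.03).round(4))
```

```text
[[0.4762 0.2488 0.03  ]
 [0.5145 0.2475 0.03  ]
 [0.5144 0.2142 0.03  ]
 [0.4747 0.2156 0.03  ]]
p1 [[0.4793 0.3254 0.03  ]
 [0.5185 0.3279 0.03  ]
 [0.5192 0.3071 0.03  ]
 [0.4812 0.3051 0.03  ]]
p3 [[0.5897 0.3442 0.03  ]
 [0.6286 0.3397 0.03  ]
 [0.6228 0.2996 0.03  ]
 [0.5861 0.3043 0.03  ]]
p4 [[0.4742 0.1638 0.03  ]
 [0.5113 0.1627 0.03  ]]
```

Emit:
move_arm(
  deltas=[
    [[-0.001, -0.004, 0.04, 0, -0.3], [-0.001, -0.004, 0.058, 0, -0.3], [-0.001, -0.004, 0.065, 0, -0.3], [-0.001, -0.004, 0.065, 0, -0.3], [-0.001, -0.004, 0.065, 0, 0.3], [-0.001, -0.004, 0.065, 0, 0.3], [-0.001, -0.004, 0.065, 0, 0.3], [-0.001, -0.004, 0.065, 0, 0.3]],
  ],
)

```text
clock: 12.2
position: [0.492, 0.2312, -0.0119]
ee_rot: [0.001, 0.729, 0.685, 0.001]
contact_force: [0.6, 0.4, 4.3]
width: 0.0396
gripper_force: 31.6
```

Run:
```python
from h import *
print(manip.get_state()["width"],manip.get_state()["gripper_force"])
go(.58,-.20,.26)
```

```text
0.039584581208703964 31.647409200668335
12.2 [ 0.492   0.2312 -0.0119] delta units [-0.5308  0.1444 -0.34  ] yaw -0.0628 mm 517.0
```

Emit:
move_arm(
  deltas=[
    [[0, 0, -0.06, 0, 0.3], [0, 0, -0.12, 0, 0.3], [-0.471, 0.143, -0.328, 0, 0.3], [-0.471, 0.143, -0.328, 0, 0.3], [-0.471, 0.143, -0.328, 0, 0.3], [-0.471, 0.143, -0.328, 0, 0.3], [-0.471, 0.143, -0.328, 0, 0.3], [-0.471, 0.143, -0.328, 0, 0.3], [-0.471, 0.143, -0.328, 0, 0.3], [-0.471, 0.143, -0.328, 0, 0.3], [-0.471, 0.143, -0.328, 0, 0.3], [-0.471, 0.143, -0.328, 0, 0.3]],
  ],
)

```text
clock: 13.4
position: [0.5829, -0.1565, 0.251]
ee_rot: [0.002, 0.73, 0.683, 0.0]
contact_force: [-0.1, 0.4, -1.2]
width: 0.0396
gripper_force: 31.2
```

Run:
```python
from h import *
s=manip.get_state()
go(.583,-.1515,.175); print(s["width"])
w=manip.get_image("wrist");cv2.imwrite("pics/w11.png",w[:,:,::-1])
np.save("w11.npy",np.r_[s["position"],s["ee_rot"]])
c=cam("wrist",s)
print("expected proj post top / clamp / pan corner +x+y at .19",proj(c,[[.676,-.2005,.225],[.664,-.197,.175],[.6415,-.1,.192],[.44,-.087,.192]]).round(1))
print(panrow("pics/d11.png"))
```

```text
13.4 [ 0.5829 -0.1565  0.251 ] delta units [ 0.0065 -0.0007  0.0949] yaw -0.0671 mm 76.0
0.03958828555536891
expected proj post top / clamp / pan corner +x+y at .19 [[467.  277.2]
 [424.3 241. ]
 [402.  118.5]
 [ 93.2 119.5]]
(np.float64(163.12589988751404), np.float64(4.950972751843031))
```

Run:
```python
from h import *
def load(n):
    v=np.load(n+".npy"); return cam("wrist",dict(position=v[:3],ee_rot=v[3:])),cv2.imread(f"pics/{n}.png",0)
for n,rows,c0,c1 in(("w2",(247,254,259),515,556),("w11",range(238,272,4),396,462)):
    c,g=load(n); print(n,proj(c,[[.664,-.215,z] for z in(.16,.17,.18,.19)]).round(1).tolist(),proj(c,[[.664,-.228,z] for z in(.16,.17,.18,.19)]).round(1).tolist())
    for r in rows: print(r,c0,*g[r,c0:c1])
```

```text
w2 [[517.6, 236.9], [524.3, 241.6], [531.4, 246.5], [539.0, 251.8]] [[516.0, 250.0], [522.5, 255.0], [529.5, 260.4], [537.0, 266.1]]
247 515 44 44 45 46 44 43 44 42 35 26 27 37 44 45 43 44 43 43 42 37 28 29 62 84 87 86 85 85 85 86 85 83 84 87 87 86 84 80 73 61 54
254 515 144 117 84 74 74 74 67 45 26 32 40 45 43 44 44 43 43 42 32 25 36 67 84 86 86 84 86 85 85 84 84 85 86 85 83 83 83 72 63 62 62
259 515 150 148 145 143 142 123 75 33 32 41 44 43 43 43 44 43 42 31 25 41 70 84 86 84 83 84 85 84 82 82 85 86 86 83 82 80 69 61 60 62 54
w11 [[418.2, 253.0], [421.8, 258.5], [425.6, 264.4], [429.8, 270.8]] [[417.8, 266.6], [421.4, 272.6], [425.2, 278.9], [429.3, 285.8]]
238 396 203 187 182 181 180 178 178 178 182 186 191 194 193 190 186 184 185 185 189 190 189 187 181 156 99 48 40 41 40 41 41 40 39 46 53 56 57 56 56 57 55 56 55 54 55 56 55 57 77 91 92 92 90 91 90 91 91 93 100 107 105 102 100 99 98 97
242 396 199 191 190 188 185 183 180 178 180 180 182 184 185 186 186 187 188 187 187 186 186 185 180 136 64 42 40 40 41 40 39 38 41 54 63 65 64 64 65 67 73 80 85 87 88 89 88 88 87 89 88 88 88 91 99 
[... 1021 characters left out ...]
0 180 182 186 189 189 188 186 183 182 180 180 178 179 180 183 184 181 179 178 177 177 176 172 129 67 58 62 62 61 56 52 86 113 116 117 116 107 89 78 75 75 75 75 75 74 73 73 74 73 74 74 75 77 84 88 89 88 89 89 89 88
266 396 34 63 136 175 183 183 182 180 181 183 184 184 184 184 184 184 180 177 177 178 181 183 181 181 181 182 183 165 109 56 58 61 61 59 51 55 92 114 116 114 114 113 115 113 102 85 76 74 74 74 74 74 73 72 74 74 73 74 74 75 75 78 84 87 87 87
270 396 33 34 42 93 151 179 184 188 189 189 187 183 180 177 176 177 180 182 183 185 186 185 184 182 182 181 179 144 81 57 61 61 60 55 48 74 104 114 115 115 113 113 113 115 112 113 113 104 86 76 74 74 74 72 73 74 74 73 73 74 74 91 182 236 244 245
```

```bash
cat > fk.py <<'E'
from h import *
from scipy.optimize import least_squares
def load(n):
    v=np.load(n+".npy"); return cam("wrist",dict(position=v[:3],ee_rot=v[3:])),cv2.imread(f"pics/{n}.png",0)
def white(g,box):
    x0,y0,x1,y1=box; m=(g[y0:y1,x0:x1]>205).astype(np.uint8); n,l,st,ce=cv2.connectedComponentsWithStats(m)
    return [(st[i].tolist(),(ce[i]+(x0,y0)).round(2).tolist()) for i in range(1,n) if st[i][4]>80]
cs={n:load(n) for n in("w2","w11")}
print(white(cs["w2"][1],(570,235,610,275)),white(cs["w11"][1],(440,262,500,320)))
E
python3 fk.py
```

```text
[([11, 11, 17, 18, 214], [589.17, 254.95]), ([24, 29, 16, 11, 107], [603.59, 270.45])] [([16, 6, 18, 20, 313], [465.02, 277.56])]
```

```bash
cat >> fk.py <<'E'
pt={"w2":(589.5,255.3),"w11":(465.0,277.6)}
for n in cs: print(n,back(cs[n][0],[pt[n]],.225).round(4))
E_=[("w2",259,(520.6,523.3,531.5,534.7)),("w11",266,(423.9,425.3,429.8,431.6))]
def col(c,x,z,row):
    ys=np.linspace(-.27,-.19,40); p=proj(c,np.c_[x+.062*(ys+.22),ys,np.full(40,z)]); o=np.argsort(p[:,1]); return np.interp(row,p[o,1],p[o,0])
def f(p):
    x,zm,t,b=p[:4]; r=[]
    zs=(zm-5.5e-3-t,zm-5.5e-3,zm+5.5e-3,zm+5.5e-3+t)
    for n,row,cc in E_:
        c=cs[n][0]; K,R,tt=c; s=p[4] if n=="w11" else b
        cc2=(K,R,tt+R@np.array([s,0,0]))
        r+=[col(cc2,x,z,row)-q for z,q in zip(zs,cc)]
        r.append((proj(cc2,[[p[5],-.2005,.225]])[0,0]-pt[n][0]))
    return np.r_[r,(p[3]/.002),(p[4]/.002),(p[5]-.6727)/.002]
r=least_squares(f,[.664,.175,.003,0,0,.674],x_scale=[.01,.01,.001,.001,.001,.001]); print(r.x.round(4),r.fun.round(2))
J=np.linalg.inv(r.jac.T@r.jac);print("sd mm",(np.sqrt(np.diag(J))*1e3*.6).round(2))
E
python3 fk.py
```

```text
[([11, 11, 17, 18, 214], [589.17, 254.95]), ([24, 29, 16, 11, 107], [603.59, 270.45])] [([16, 6, 18, 20, 313], [465.02, 277.56])]
w2 [[ 0.6748 -0.2011  0.225 ]]
w11 [[ 0.6747 -0.2007  0.225 ]]
[6.680e-01 1.712e-01 3.200e-03 6.000e-04 6.000e-04 6.740e-01] [-0.   -0.25  0.34 -0.13 -0.08 -0.18 -0.19  0.31  0.07 -0.13  0.32  0.32
  0.64]
sd mm [1.27 1.94 0.47 0.75 0.75 0.72]
```

Emit:
move_arm(
  deltas=[
    [[0.005, 0, 0.04, 0, 0.3], [0.005, 0, 0.07, 0, 0.3], [0.005, 0, 0.085, 0, 0.3], [0.005, 0, 0.093, 0, 0.3], [0.005, 0, 0.099, 0, 0.3], [0.005, 0, 0.103, 0, 0.3], [0.005, 0, 0.103, 0, 0.3], [0.005, 0, 0.103, 0, -0.3], [0.005, 0, 0.103, 0, -0.3], [0.005, 0, 0.103, 0, -0.3]],
  ],
)

```text
clock: 14.5
position: [0.5821, -0.1485, 0.1676]
ee_rot: [0.0, 0.729, 0.684, 0.0]
contact_force: [0.4, 0.3, -0.6]
width: 0.0555
gripper_force: 0.0
```

Run:
```python
from h import *
s=manip.get_state(); print(s["width"],s["clock"],s["position"]); go(.4905,.143,.04)
im=manip.get_image("side"); g=cv2.GaussianBlur(cv2.cvtColor(im,cv2.COLOR_RGB2GRAY).astype(float),(3,3),0)
cv2.imwrite("pics/d12.png",im[:,:,::-1]);print(panedge(g))
```

```text
0.0554761226532068 14.5 [ 0.58205318 -0.14847303  0.16761824]
14.5 [ 0.5821 -0.1485  0.1676] delta units [ 0.3565 -0.1373  0.1593] yaw -0.063 mm 331.0
(np.float64(156.03109507640067), np.float64(12.297767927032487))
```

Emit:
move_arm(
  deltas=[
    [[0, 0, -0.05, 0, -0.3], [0, 0, -0.11, 0, -0.3], [0.432, -0.067, 0.02, 0, -0.3], [0.432, -0.067, 0.02, 0, -0.3], [0.432, -0.067, 0.02, 0, -0.3], [0.432, -0.067, 0.02, 0, -0.3], [0.432, -0.067, 0.02, 0, -0.3], [0.432, -0.067, 0.02, 0, -0.3], [0.432, -0.067, 0.02, 0, -0.3], [0.432, -0.067, 0.02, 0, -0.3], [0.432, -0.067, 0.02, 0, -0.3]],
  ],
)

```text
clock: 15.65
position: [0.5492, 0.2018, 0.1503]
ee_rot: [-0.0, 0.728, 0.686, -0.001]
contact_force: [-0.8, 0.1, -0.0]
width: 0.0555
gripper_force: 0.0
```

Run:
```python
from h import *
print(panrow("pics/d13.png"),panrow("pics/d13b.png"))
for n in("d9","d1","d13"):
    g=cv2.GaussianBlur(cv2.imread(f"pics/{n}.png",0).astype(float),(3,3),0);print(n,panedge(g))
go(.4905,.143,-.012)
D=cam("side")
# absolute: +y pan edge line at (.6..) lip height; edge row at u=317 as function of lip z
for z in(.15,.155,.16,.175,.18,.185,.19,.195):
    p=proj(D,[[.5335+.0081+a*.998,-.2235+.1297-.062*a,z] for a in np.linspace(-.1,.1,21)]);o=np.argsort(p[:,0]);print(z,np.interp(317,p[o,0],p[o,1]).round(2))
```

```text
(np.float64(177.6338041594454), np.float64(4.879556220651051)) (np.float64(176.87854166666665), np.float64(7.372020689173339))
d9 (np.float64(171.68417255297678), np.float64(0.38799385113627904))
d1 (np.float64(182.94922152560082), np.float64(0.38941587009150913))
d13 (np.float64(177.61491364421417), np.float64(7.451898283792158))
15.75 [0.5504 0.1992 0.1515] delta units [-0.0745 -0.0706  0.2044] yaw -0.0624 mm 182.0
0.15 184.73
0.155 183.15
0.16 181.57
0.175 176.79
0.18 175.18
0.185 173.57
0.19 171.95
0.195 170.33
```

Run:
```python
from h import *
ims={n:cv2.GaussianBlur(cv2.imread(f"pics/{n}.png",0).astype(float),(3,3),0) for n in("d9","d13","d13b")}
for n,g in ims.items():
    o=[]
    for u in range(290,352,4):
        d=-np.diff(g[160:195,u]); o.append((u,int(np.argmax(d))+160,int(d.max())))
    print(n,o)
print(ims["d13b"][164:190,312].astype(int),ims["d13b"][164:190,324].astype(int))
```

```text
d9 [(290, 191, 8), (294, 169, 9), (298, 169, 19), (302, 170, 17), (306, 170, 19), (310, 170, 18), (314, 171, 20), (318, 171, 20), (322, 172, 20), (326, 172, 20), (330, 173, 20), (334, 173, 24), (338, 174, 22), (342, 174, 24), (346, 174, 20), (350, 175, 18)]
d13 [(290, 164, 15), (294, 178, 12), (298, 179, 13), (302, 180, 13), (306, 179, 13), (310, 179, 14), (314, 178, 12), (318, 165, 8), (322, 160, 15), (326, 174, 20), (330, 175, 21), (334, 176, 26), (338, 176, 26), (342, 177, 26), (346, 176, 21), (350, 177, 18)]
d13b [(290, 163, 15), (294, 177, 11), (298, 178, 13), (302, 179, 15), (306, 179, 15), (310, 178, 14), (314, 177, 12), (318, 164, 7), (322, 160, 16), (326, 174, 20), (330, 175, 21), (334, 176, 26), (338, 176, 26), (342, 177, 26), (346, 176, 20), (350, 177, 18)]
[72 67 59 49 39 34 32 31 32 40 50 58 59 53 41 29 19 15 14 14 14 13 13 14
 14 14] [ 59  59  62  70  85 105 126 140 145 140 125 105  91  89  94  97  97  97
  98  97  97  97  97  97  97  98]
```

```bash
sed -i 's/range(304,330,2)/range(330,342,2)/; s/lo=150,hi=200/lo=164,hi=195/' h.py
python3 - <<'E'
from h import *
for n in("d1","d8","d9","d10","d13","d13b"):
    g=cv2.GaussianBlur(cv2.imread(f"pics/{n}.png",0).astype(float),(3,3),0);print(n,panedge(g))
print(panrow())
E
```

```text
d1 (np.float64(181.87106746890026), np.float64(3.3488258371094513))
d8 (np.float64(171.12709498326063), np.float64(0.2559029930753667))
d9 (np.float64(171.01317726265066), np.float64(0.16907643437168857))
d10 (np.float64(165.40152777777777), np.float64(1.8086830269824477))
d13 (np.float64(173.18711156495107), np.float64(0.22415216973349036))
d13b (np.float64(173.18914070067547), np.float64(0.2260701547902983))
(np.float64(173.19845521968054), np.float64(0.2349478085545402))
```

Emit:
move_arm(
  deltas=[
    [[0.07, -0.04, 0.05, -0.057, -0.3], [0.1425, -0.073, 0.1, -0.057, -0.3], [0.1425, -0.073, 0.14, -0.057, -0.3], [0.1425, -0.073, 0.14, -0.057, -0.3], [0.1425, -0.073, 0.14, -0.057, -0.3]],
  ],
)

```text
clock: 16.3
position: [0.4971, 0.3163, 0.0368]
ee_rot: [-0.001, 0.687, 0.727, -0.003]
contact_force: [-0.2, -0.7, 0.8]
width: 0.0556
gripper_force: 0.0
```

Run:
```python
from h import *
go(.4996,.3164,-.012)
```

```text
16.3 [0.4971 0.3163 0.0368] delta units [0.0001 0.0034 0.061 ] yaw 0.0567 mm 48.0
```

Emit:
move_arm(
  deltas=[
    [[0, 0.002, 0.035, 0, -0.3], [0, 0.002, 0.053, 0, -0.3], [0, 0.002, 0.061, 0, -0.3], [0, 0.002, 0.061, 0, -0.3], [0, 0.002, 0.061, 0, 0.3], [0, 0.002, 0.061, 0, 0.3], [0, 0.002, 0.061, 0, 0.3], [0, 0.002, 0.061, 0, 0.3], [0, 0.002, 0, 0, 0.3], [0, 0.002, -0.06, 0, 0.3], [0, 0.002, -0.06, 0.057, 0.3]],
  ],
)

```text
clock: 17.4
position: [0.505, 0.3201, 0.0942]
ee_rot: [0.002, 0.73, 0.684, 0.007]
contact_force: [-0.6, -0.1, -0.7]
width: 0.0395
gripper_force: 31.4
```

Run:
```python
from h import *
print(manip.get_state()["width"])
go(.579,-.211,.25)
```

```text
0.03954998937324285
17.4 [0.505  0.3201 0.0942] delta units [-0.655   0.1381 -0.1977] yaw -0.0653 mm 558.0
```

Emit:
move_arm(
  deltas=[
    [[-0.645, 0.134, -0.195, 0, 0.3], [-0.645, 0.134, -0.195, 0, 0.3], [-0.645, 0.134, -0.195, 0, 0.3], [-0.645, 0.134, -0.195, 0, 0.3], [-0.645, 0.134, -0.195, 0, 0.3], [-0.645, 0.134, -0.195, 0, 0.3], [-0.645, 0.134, -0.195, 0, 0.3], [-0.645, 0.134, -0.195, 0, 0.3], [-0.645, 0.134, -0.195, 0, 0.3], [-0.645, 0.134, -0.195, 0, 0.3], [-0.645, 0.134, -0.195, 0, 0.3], [-0.645, 0.134, -0.195, 0, 0.3]],
  ],
)

```text
clock: 18.6
position: [0.5767, -0.211, 0.2448]
ee_rot: [0.004, 0.731, 0.682, -0.0]
contact_force: [0.1, 0.5, -0.7]
width: 0.0393
gripper_force: 31.4
```

Run:
```python
from h import *
go(.580,-.2015,.163)
```

```text
18.6 [ 0.5767 -0.211   0.2448] delta units [0.0126 0.0028 0.1022] yaw -0.0685 mm 82.0
```

Emit:
move_arm(
  deltas=[
    [[0, 0, 0.04, 0, 0.3], [0, 0, 0.075, 0, 0.3], [0, 0, 0.09, 0, 0.3], [0, 0, 0.099, 0, 0.3], [0, 0, 0.106, 0, 0.3], [0, 0, 0.111, 0, 0.3], [0, 0, 0.111, 0, 0.3], [0, 0, 0.111, 0, -0.3], [0, 0, 0.111, 0, -0.3], [0, 0, 0.111, 0, -0.3], [0, 0, 0.06, 0, -0.3], [0, 0, 0, 0, -0.3]],
  ],
)

```text
clock: 19.8
position: [0.5737, -0.2036, 0.242]
ee_rot: [-0.003, 0.729, 0.684, -0.001]
contact_force: [1.9, -1.5, 0.3]
width: 0.0555
gripper_force: 0.0
```

Run:
```python
from h import *
go(.55,.26,.20);print(manip.get_state()["width"])
```

```text
19.8 [ 0.5737 -0.2036  0.242 ] delta units [ 0.5764 -0.0658  0.054 ] yaw -0.063 mm 466.0
0.055548053491458194
```

Emit:
move_arm(
  deltas=[
    [[0.048, -0.108, -0.035, 0, -0.3], [0.048, -0.108, -0.035, 0, -0.3], [0.048, -0.108, -0.035, 0, -0.3], [0.048, -0.108, -0.035, 0, -0.3], [0.048, -0.108, -0.035, 0, -0.3], [0.048, -0.108, -0.035, 0, -0.3], [0.048, -0.108, -0.035, 0, -0.3], [0.048, -0.108, -0.035, 0, -0.3]],
  ],
)

```text
clock: 20.6
position: [0.4917, -0.1607, 0.2704]
ee_rot: [-0.001, 0.729, 0.684, -0.0]
contact_force: [-0.9, -0.3, 0.7]
width: 0.0557
gripper_force: 0.0
```

Run:
```python
from h import *
s=manip.get_state();print(s["clock"],s["position"],s["qd"].round(3))
w=manip.get_image("wrist");cv2.imwrite("pics/w14.png",w[:,:,::-1]);np.save("w14.npy",np.r_[s["position"],s["ee_rot"]])
c=cam("wrist",s);g=cv2.cvtColor(w,cv2.COLOR_RGB2GRAY)
print("post",proj(c,[.6748,-.2009,.225]));
for y in(-.222,-.228):print(proj(c,[[.668+.062*(y+.22),y,z] for z in(.1625,.1657,.1767,.18)]).round(1).tolist())
print("blade y edges at x .645/.667",proj(c,[[x,y,.171] for x in(.645,.667) for y in(-.221,-.234)]).round(1).tolist())
for r in range(222,264,3):print(r,500,*g[r,500:556])
```

```text
20.6 [ 0.49165341 -0.16073349  0.2703696 ] [-0.001 -0.008  0.002 -0.002  0.001 -0.002]
post [[586.33738661 251.53376554]]
[[519.7, 242.1], [521.8, 243.7], [529.5, 249.1], [531.9, 250.8]]
[[518.5, 248.3], [520.6, 249.8], [528.2, 255.5], [530.6, 257.3]]
blade y edges at x .645/.667 [[499.0, 246.7], [497.6, 260.1], [524.6, 245.2], [522.8, 258.7]]
222 500 151 148 147 149 151 153 154 154 154 156 158 161 162 156 147 130 95 53 27 26 24 24 24 24 24 25 24 24 24 22 23 24 23 23 28 39 48 47 48 48 49 54 56 58 61 63 67 68 69 70 69 69 69 70 70 71
225 500 151 151 154 156 156 156 156 157 156 159 161 162 160 156 156 147 111 55 27 25 26 25 25 23 24 24 23 23 24 23 23 22 23 25 36 47 48 47 48 49 51 56 57 58 57 57 57 58 58 60 61 66 69 69 69 70
228 500 153 155 158 161 162 164 163 160 156 153 153 154 154 152 129 93 64 39 28 25 25 25 25 26 25 25 22 24 23 24 23 22 25 32 42 47 48 47 47 50 55 56 58 58 58 58 57 58 57 58 57 57 57 57 59 61
231 500 159 158 156 157 159 161 160 158 158 158 159 155 124 91 86 83 84 83 82 78 63 41 29 24 25 25 23 25 24 24 23 23 27 39 46 48 47 48 50 53 57 57 57 58 58 58 58 58 58 57 57 57 5
[... 1152 characters left out ...]
5 95 95 95 94 95 94 94 94 94 95 94 94 93 93 92 93 93 90 72 51 48 44 32 29 56 82 91 91 91 91 92 92 91 90 91 93 93 92 91 90 88 78 67 66 67 66 66 74
255 500 93 93 92 94 93 94 95 95 95 93 94 94 94 93 93 92 94 94 93 94 92 93 93 93 93 91 72 50 47 38 29 37 71 90 92 90 91 89 91 92 91 90 91 93 92 90 89 89 80 70 66 66 66 72 69 50
258 500 95 96 95 95 95 96 96 95 94 96 94 94 94 94 93 94 94 94 94 93 94 93 92 77 60 52 49 48 43 33 31 66 88 92 91 90 89 90 90 90 89 90 92 92 91 89 88 84 69 62 60 64 76 63 36 32
261 500 143 143 142 141 142 144 145 146 146 148 149 148 149 149 147 145 143 146 145 147 148 150 149 144 142 140 115 86 56 32 54 80 90 90 90 90 90 91 89 88 89 91 92 91 90 89 85 74 62 61 64 78 64 36 31 32
```

Emit:
move_arm(
  deltas=[
    [[0.046, 0.1325, 0, 0, -0.3], [0.046, 0.1325, 0, 0, -0.3], [0.046, 0.1325, 0, 0, -0.3], [0.046, 0.1325, 0, 0, -0.3], [0.046, 0.1325, 0, 0, -0.3], [0.046, 0.1325, 0, 0, -0.3], [0.046, 0.1325, 0, 0, -0.3]],
  ],
)

```text
clock: 21.35
position: [0.5982, -0.1308, 0.2717]
ee_rot: [0.0, 0.729, 0.684, -0.0]
contact_force: [-0.4, 0.3, 0.6]
width: 0.0555
gripper_force: 0.0
```

Run:
```python
from h import *
s=manip.get_state();print(s["clock"],s["position"],s["qd"].round(3))
w=manip.get_image("wrist");cv2.imwrite("pics/w15.png",w[:,:,::-1]);np.save("w15.npy",np.r_[s["position"],s["ee_rot"]])
c=cam("wrist",s);g=cv2.cvtColor(w,cv2.COLOR_RGB2GRAY)
print("post",proj(c,[.6748,-.2009,.225]));
for y in(-.222,-.228):print(proj(c,[[.668+.062*(y+.22),y,z] for z in(.1625,.1657,.1767,.18)]).round(1).tolist())
q=proj(c,[[x,y,.171] for x in(.645,.667) for y in(-.221,-.234)]).round(1);print(q.tolist())
x0,y0=int(q[:,0].min())-2,int(q[:,1].min())-9
for r in range(y0,y0+33,3):print(r,x0,*g[r,x0:x0+46])
go(.56,.30,.2)
```

```text
21.35 [ 0.59815715 -0.13083332  0.27172539] [ 0.001 -0.001 -0.005  0.002 -0.002  0.002]
post [[429.70541069 295.94197541]]
[[399.6, 277.3], [400.4, 279.1], [403.4, 285.6], [404.3, 287.7]]
[[399.1, 282.9], [399.9, 284.8], [402.9, 291.5], [403.8, 293.6]]
[[376.5, 282.6], [376.7, 295.1], [400.8, 281.2], [400.7, 293.7]]
272 374 173 169 133 73 39 36 36 35 36 34 35 35 35 34 33 33 32 33 32 33 35 44 60 69 68 69 68 69 69 68 68 68 68 66 58 43 37 34 35 34 34 34 34 34 34 36
275 374 172 169 126 58 38 36 35 36 37 34 35 33 35 35 33 34 33 32 32 32 32 33 35 54 67 68 68 68 68 67 68 68 67 67 67 64 53 37 31 28 28 27 27 29 28 28
278 374 176 172 126 59 38 35 36 35 34 35 34 34 33 33 33 32 32 33 32 31 31 31 32 34 44 60 68 68 66 67 67 68 66 67 67 66 67 63 47 30 28 26 26 27 28 26
281 374 172 168 131 72 39 35 36 34 35 34 34 33 33 34 33 32 31 33 32 31 30 32 30 30 31 42 58 68 68 68 68 67 67 66 67 67 66 67 65 54 35 28 28 27 27 27
284 374 77 75 65 47 37 36 34 35 34 34 34 33 33 33 31 32 31 31 31 31 32 31 29 31 30 29 34 52 65 67 67 66 66 66 66 67 66 66 66 65 62 47 30 26 26 26
287 374 110 109 107 80 46 35 34 35 34 34
[... 279 characters left out ...]
74 112 112 112 112 105 74 40 33 33 34 32 32 32 32 32 31 31 30 31 30 30 29 31 36 36 38 45 89 117 121 122 121 117 85 42 28 27 26 27 28 25 25 24 24 25 24
296 374 166 167 168 167 164 156 108 46 34 33 34 32 32 31 31 31 31 31 30 30 29 29 32 35 36 36 38 51 62 63 63 62 52 37 27 26 26 27 26 25 26 25 25 25 25 25
299 374 171 171 171 174 177 174 149 92 42 33 33 32 31 33 31 30 30 29 29 28 30 28 33 35 38 36 33 29 28 28 28 27 27 26 27 27 26 26 26 26 26 25 24 23 25 26
302 374 170 171 170 170 172 174 170 136 76 38 31 31 33 30 31 30 30 29 29 30 28 29 35 36 36 35 31 27 26 27 27 28 27 27 27 26 27 25 24 25 25 25 24 25 23 23
21.4 [ 0.5984 -0.1308  0.2718] delta units [ 0.5344 -0.0822  0.0895] yaw -0.0638 mm 438.0
```

Run:
```python
from h import *
for n,x0,rr in(("w8",515,range(238,280,4)),("w11",404,range(272,304,4))):
    v=np.load(n+".npy");c=cam("wrist",dict(position=v[:3],ee_rot=v[3:]));g=cv2.imread(f"pics/{n}.png",0)
    print(n,v[:3],"tip pred",proj(c,[[.67,y,.187] for y in(-.221,-.2275,-.234)]).round(1).tolist(), "pt",proj(c,[.6748,-.2009,.225]))
    for r in rr:print(r,x0,*g[r,x0:x0+45])
```

```text
w8 [ 0.48998608 -0.16011525  0.26068824] tip pred [[549.6, 259.3], [548.4, 266.7], [547.3, 273.9]] pt [[599.7358402  258.60190104]]
238 515 90 91 92 91 88 86 87 77 50 33 42 51 51 51 49 46 38 37 71 95 98 100 99 101 99 92 79 69 63 62 63 63 63 63 63 63 62 62 63 62 63 63 63 64 63
242 515 91 90 87 87 87 84 75 51 32 39 49 52 51 51 50 51 52 50 41 29 34 73 97 101 99 98 98 99 99 97 96 93 86 74 65 63 64 63 64 63 64 63 64 62 63
246 515 91 89 89 89 89 87 62 34 38 48 52 52 52 51 51 52 50 44 32 34 72 96 100 99 98 98 99 99 98 97 97 100 99 98 98 97 95 83 70 66 64 63 63 63 63
250 515 87 87 88 89 88 65 38 35 44 51 52 51 50 51 51 50 46 35 31 60 90 97 99 99 98 98 98 98 97 96 99 99 98 97 95 94 83 72 70 70 71 79 76 59 45
254 515 94 89 88 85 66 41 33 43 50 52 51 50 50 51 50 45 34 28 35 45 50 50 50 49 49 49 49 48 48 49 49 50 48 47 49 60 68 70 79 88 68 41 36 35 36
258 515 97 97 97 96 97 97 96 96 95 96 95 95 97 98 100 100 100 100 100 99 98 100 98 99 99 99 99 98 100 98 98 99 98 99 98 98 98 99 99 99 98 100 99 96 70
262 515 101 100 100 100 100 100 99 100 100 99 100 100 101 99 99 99 98 99 99 99 98 99 99 98 99 99 
[... 1506 characters left out ...]
12 112 111 112 111 111 110 110 110
288 404 28 25 26 26 25 24 26 25 26 27 35 61 93 110 113 114 113 113 112 113 113 113 113 113 112 113 113 112 112 113 113 112 112 112 111 112 111 112 112 112 112 112 111 112 112
292 404 41 47 46 37 27 25 24 25 25 24 25 26 25 33 83 144 168 172 172 169 167 169 171 172 172 170 170 169 172 175 174 174 173 171 174 176 176 175 174 174 174 173 170 142 98
296 404 26 25 23 25 25 24 25 25 24 25 23 24 25 23 41 106 156 173 175 175 174 175 177 180 180 180 178 178 176 174 173 174 175 175 176 176 173 153 100 43 24 23 24 23 24
300 404 26 25 24 23 23 24 24 24 24 23 25 23 24 22 24 23 23 24 23 22 26 26 27 33 41 52 58 69 83 101 126 143 163 174 173 173 170 120 42 22 22 24 23 23 23
```

Emit:
move_arm(
  deltas=[
    [[0.455, -0.025, 0.1, 0, -0.3], [0.455, -0.025, 0.1, 0, -0.3], [0.455, -0.025, 0.1, 0, -0.3], [0.455, -0.025, 0.1, 0, -0.3], [0.455, -0.025, 0.1, 0, -0.3], [0.455, -0.025, 0.1, 0, -0.3], [0.455, -0.025, 0.2, 0, -0.3], [0.455, -0.025, 0.2, 0, -0.3], [0.455, -0.025, 0.2, 0, -0.3], [0.455, -0.025, 0.2, 0, -0.3], [0.455, -0.025, 0.2, 0, -0.3]],
  ],
)

```text
clock: 22.5
position: [0.6032, 0.2331, 0.1125]
ee_rot: [0.001, 0.729, 0.684, 0.0]
contact_force: [0.3, 0.1, 0.9]
width: 0.0554
gripper_force: 0.0
```

Run:
```python
from h import *
s=manip.get_state();print(s["clock"],s["position"])
im=manip.get_image("side");cv2.imwrite("pics/d16.png",im[:,:,::-1])
def edge(n,us,lo=164,hi=195):
    g=cv2.GaussianBlur(cv2.imread(f"pics/{n}.png",0).astype(float),(3,3),0);r=[]
    for u in us:
        d=np.clip(-np.diff(g[lo:hi,u]),0,None);k=min(max(int(np.argmax(d)),2),len(d)-3);w=d[k-2:k+3];r.append(lo+.5+(np.arange(k-2,k+3)*w).sum()/w.sum())
    return np.array(r)
us=range(300,344,4)
for n in("d1","d9","d13","d16"):print(n,edge(n,us).round(1))
# blade edges, fixed columns
for n,cols,(a,b) in(("w2",range(488,504,4),(234,256)),("w8",range(518,536,4),(250,275)),("w14",range(502,516,4),(240,265))):
    v=np.load(n+".npy");c=cam("wrist",dict(position=v[:3],ee_rot=v[3:]));g=cv2.imread(f"pics/{n}.png",0).astype(float)
    print(n,[(u,g[a:b,u].astype(int).tolist()) for u in list(cols)[:2]])
```

```text
22.5 [0.60318929 0.2331076  0.11246   ]
d1 [181.  181.4 182.  182.4 182.8 183.3 183.7 184.1 184.5 185.  176.7]
d9 [169.6 170.1 170.4 170.9 171.5 172.  172.3 172.7 173.7 174.3 174.5]
d13 [179.9 180.2 179.8 178.8 177.4 173.1 174.4 174.7 175.7 176.5 176.7]
d16 [174.3 174.5 175.1 175.8 176.1 165.  177.  177.3 178.3 179.1 179.3]
w2 [(488, [147, 148, 148, 149, 144, 117, 61, 84, 90, 91, 91, 91, 90, 87, 90, 92, 91, 92, 104, 131, 136, 142]), (492, [152, 150, 148, 146, 144, 116, 61, 83, 90, 91, 90, 90, 90, 88, 89, 91, 91, 91, 105, 138, 145, 144])]
w8 [(518, [89, 88, 86, 89, 85, 62, 44, 76, 96, 99, 99, 100, 100, 99, 98, 100, 101, 102, 98, 104, 147, 167, 169, 168, 167]), (522, [35, 39, 38, 42, 43, 39, 39, 76, 96, 99, 98, 99, 100, 98, 98, 99, 100, 101, 99, 103, 141, 159, 164, 167, 168])]
w14 [(502, [157, 159, 160, 158, 159, 156, 123, 63, 73, 91, 94, 94, 95, 95, 94, 92, 94, 96, 95, 96, 109, 142, 146, 145, 146]), (506, [155, 155, 155, 153, 153, 149, 122, 61, 73, 90, 95, 94, 94, 95, 93, 95, 96, 97, 96, 96, 110, 145, 150, 150, 151])]
```

Run:
```python
from h import *
from scipy.optimize import brentq
def cm(n):
    v=np.load(n+".npy");return cam("wrist",dict(position=v[:3],ee_rot=v[3:]))
A,B=cm("w2"),cm("w14")
X=lambda c,u,v,z:(lambda p:p[0]-.062*(p[1]+.22))(back(c,[(u,v)],z)[0])
for zf in(.168,.171,.174):
    xf14=[X(B,532.3,252,zf+.0087),X(B,529.4,252,zf+.0055),X(B,523.3,243,zf-.0055),X(B,521,241,zf-.0087)]
    xf2=[X(A,534.7,259,zf+.0087),X(A,531.5,259,zf+.0055),X(A,523.3,259,zf-.0055),X(A,520.6,259,zf-.0087)]
    f14,f2=np.mean(xf14[:2]),np.mean(xf2[:2])
    def F(d,full=False):
        s2=f2-X(A,508.9,249,zf+d+.0015-.0209); s14=f14-X(B,526.3,252,zf+d+.0015)
        return (s2/(.0281-d)-s14/(.0072-d)) if not full else (s2,s14,s2/(.0281-d))
    ds=np.arange(-.006,.0066,.001);print(zf,np.round(xf14,4),np.round(xf2,4));print([(round(d*1e3),np.round(F(d)*(.0072-d)*1e3,2)) for d in ds],np.round(F(0,True),4))
```

```text
0.168 [0.6709 0.6707 0.6714 0.6711] [0.6711 0.6707 0.6711 0.6708]
[(-6, np.float64(4.93)), (-5, np.float64(4.44)), (-4, np.float64(3.91)), (-3, np.float64(3.35)), (-2, np.float64(2.77)), (-1, np.float64(2.14)), (0, np.float64(1.47)), (1, np.float64(0.76)), (2, np.float64(0.0)), (3, np.float64(-0.81)), (4, np.float64(-1.69)), (5, np.float64(-2.64)), (6, np.float64(-3.67))] [0.0058 0.     0.2053]
0.171 [0.6687 0.6686 0.6693 0.6691] [0.6689 0.6685 0.669  0.6688]
[(-6, np.float64(4.88)), (-5, np.float64(4.38)), (-4, np.float64(3.86)), (-3, np.float64(3.31)), (-2, np.float64(2.73)), (-1, np.float64(2.11)), (0, np.float64(1.45)), (1, np.float64(0.75)), (2, np.float64(-0.0)), (3, np.float64(-0.81)), (4, np.float64(-1.68)), (5, np.float64(-2.62)), (6, np.float64(-3.64))] [ 0.0055 -0.      0.1959]
0.174 [0.6666 0.6664 0.6673 0.6671] [0.6667 0.6663 0.6669 0.6667]
[(-6, np.float64(4.82)), (-5, np.float64(4.33)), (-4, np.float64(3.82)), (-3, np.float64(3.27)), (-2, np.float64(2.7)), (-1, np.float64(2.08)), (0, np.float64(1.43)), (1, np.float64(0.74)), (2, np.float64(-0.01)), (3, np.float64(-0.81)), (4, np.float64(-1.67)), (5, np.float64(-2.6)), (6, np.float64(-3.61))] [ 5.200e-03 -1.000e-04  1.865e-01]
```

Run:
```python
from h import *
print(manip.get_state()["contact_force"]); print(manip.sign_off())
```

```text
[-0.02030987  0.42379741 -0.35497258]
the job is handed in; nothing more can be done
None
```

I handed the job in at about 22.5 s: one bar is now in the tray, and pieces 1 and 2 are on the pan with the other bar. My measurements put the pointer inside the fork gap, about 2 mm above its middle (the limit is 4 mm); the hand-in returned no verdict.

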